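# Start the rotor lid screw without crossing its thread

## Task

The rotor's lid has been laid on but its screw is not started, and somebody has parked a roll of tape over the knob: slide the roll up off the knob and set it down flat on the worktop, clear of the rotor. Then start the lid screw the careful way: turn the knob backward (anticlockwise) until you feel it drop off the thread start, let it settle down there, and from there turn it forward (clockwise) one full turn. Finish while still holding the knob in the fingers; do not let go of it, do not screw it further down, and leave the other things on the bench where they are.

Things in the scene. Friction and masses are not known exactly. Their poses are not given: they have to be found in the camera images.
- rotor: Fixed centrifuge rotor on a rubber rest: dark cone, 172 mm across at its widest (22 mm up), flat aluminium lid 140 mm across on top. Origin: centre of the underside, on the worktop; z up along its axis. Lid top 70 mm above the origin, with a collar 33 mm across, 3 mm high, round the screw. The worktop on its left (+y) side is free for 0.25 m but for a pen at the front edge.
- knob_grip (a point): Middle of the lid screw's knob, on the rotor's axis. The knob is a round fluted black grip, 34 mm across, 24 mm high (12 mm above and below this point), on a steel stem 20 mm thick; pinch it across at any yaw. At the start its underside is 14 to 16 mm above the lid top; it goes lower as the screw goes in. It is captive in the lid and cannot be pulled out.
- knob_pointer (a point): White pointer line on the knob's top face, 11.5 mm from the axis; it turns with the knob and shows its angle.
- knob_turn (a joint): Angle of the knob, rad, growing clockwise seen from above (forward, tightening), turns counted on. 0 is where the thread drops; it reads 0.7 to 2.6 at the start, so the drop lies that far backward, fully clear by -0.15. The knob turns easily (0.03 N m of friction) and stays where it is left.
- screw_travel (a joint): Depth of the screw, m, growing downward, -0.0015 to 0.013. Right-hand thread, 4 mm a turn. Before the drop the screw rests on the thread's top by its weight (1.8 N): travel = 0.004 x angle/6.28, so backing lifts it. Past the drop, unless the fingers hold it up, it falls 4 mm; then travel = 0.004 + 0.004 x angle/6.28. Open the fingers a moment, or follow it down, or it will not catch.
- tape_roll: Roll of blue tape on a card core, 60 mm across, bore 43 mm, 22 mm high, about 60 g, lying flat on the lid round the knob (about 3 mm play all round; the knob stands 14 to 18 mm proud of it). Origin: centre of its underside, z along its axis.
- cryo_box: Bystander: white card box with a lift-off lid, 77 x 77 x 43 mm, behind the rotor. Origin: centre of its underside.
- drop_bottle: Bystander: dropper bottle, 27 mm across, 85 mm high, behind the rotor to the left. Origin: centre of its underside.
- lab_timer: Bystander: flat timer, 66 x 66 x 21 mm, to the right of the rotor. Origin: centre of its underside.
- sample_tube: Bystander: standing 50 ml tube, 33 mm across, 114 mm high, behind the rotor to the right. Origin: centre of its underside.
- lid_knob: The whole lid screw with its knob (see knob_grip). Origin: on the axis, at the underside of the knob; it turns with the knob, its x axis runs along the pointer line.
Not all that is in view belongs to the job. Leave any red look-alike of the rotor alone. What is shaped like the tape_roll but purple is not meant.

How it is judged (in metres and radians):
On the way, in this order (a step that is already met when the one before it is completed fails the run):
1. the roll of tape lies flat on the worktop, clear of the rotor and let go (height (world z) of tape_roll below 0.004 m and angle between tape_roll's own z axis and vertical below 0.1 rad and horizontal distance between tape_roll and rotor above 0.117 m and contact force between the fingers and tape_roll below 0.1 N and linear speed of tape_roll below 0.03 m/s), for 0.2 s.
2. the knob has been turned backward past the thread start and has dropped (value of joint knob_turn between -1.6 and 0 rad and value of joint screw_travel above 0.0022 m), for 0.1 s.
At the end, for the whole second after the job is handed in: Knob angle 4.9 to 7.6 rad forward of the drop (one turn within 75 degrees), screw 6.2 to 9.6 mm down, at rest, fingers still pinching the knob with over 3 N; roll flat on the worktop, its centre over 117 mm from the rotor's axis, untouched (all of step 1 and value of joint knob_turn between 4.9 and 7.6 rad and value of joint screw_travel between 0.0062 and 0.0096 m and contact force between the fingers and lid_knob above 3 N and distance between the grasp point and knob_grip below 0.03 m and velocity of joint knob_turn between -0.1 and 0.1 rad/s); the arm keeps its last pose, push and grip.
It fails at once if a bystander is pushed more than 25 mm or tipped over (distance of any of cryo_box, drop_bottle, lab_timer, sample_tube from where it was at the start of the episode above 0.025 m or angle between any of cryo_box, drop_bottle, lab_timer, sample_tube's own z axis and vertical above 0.35 rad).
It fails at once if the roll is dropped or thrown (faster than 0.7 m/s with no finger on it) (linear speed of tape_roll above 0.7 m/s and contact force between the fingers and tape_roll below 0.05 N).
It fails at once if the screw is driven down tight (value of joint screw_travel above 0.0115 m).
It also fails if it takes over 72 s, if anything falls off the work surface, if the arm or the gripper's body presses on something with over 40 N, if the wrist force passes 120 N, or if a joint passes its speed limit or range.

## Robot

A 6-joint arm with a two-finger parallel gripper is mounted at the origin on a cart in front of the work surface, level with it; the furniture and walls round the work are solid. World frame = base frame: x ahead of the robot, y to its left, z up, the work surface at z = 0. Lengths are in mm, angles in degrees, forces in N, time in s.
With the tool pointing down it reaches from about 350 to 850 mm from the base axis. Payload 8.1 kg.
Tool frame: the origin (TCP) lies midway between the tips of the shut fingers; the grasp point (between the pads) lies 19 mm behind it (r.grasp_offset is the distance from the TCP to the grasp point, in mm); z points along the fingers, x is the direction in which the jaws open and shut, and the axes are right-handed (so a half turn about z gives the same grasp; the last joint's range is limited). The gripper opens to 85 mm and grips with 20 to 120 N. Pads are 22 mm wide; open, the fingers measure 114 mm over their backs; the gripper's body (76 mm by 85 mm) begins 54 mm behind the grasp point. The pads swing forward as they close: fully open they stand 13 mm farther back than shut.
Start: joints at [-70.611, 7.471, 85.268, -0, 87.261, -4.893], TCP at [246.756, -546.916, 231.292] pointing down, gripper open.
Joint ranges: [-169.43, 169.43], [-51.17, 129.36], [1.28, 143.12], [-76.62, 256.62], [0, 156.53], [-152.29, 152.29]. Speed limits (degrees/s): [136.94, 136.94, 159.86, 180, 180, 180].

## Interface

Orientations are given as [roll, pitch, yaw] about the fixed x, y, z axes, in that order (R = Rz(yaw) Ry(pitch) Rx(roll)).
In Python, from bench import r, optics, hand_in gives the robot as it stands.
- The arm moves only by the shell command python3 -m pendant 'ROWS' [FORCE]. ROWS is JSON, a list of rows, each a list of 5 numbers: the opening, from 0 (shut) to 1 (fully open), then the shift along the tool's x, y, z in mm, then the turn about the tool's z in degrees. A call has 1 to 10 rows; each row shifts and turns the commanded pose from where the row before left it, along the tool's axes as they then stand; what a row does not reach is not made up. A row lasts 1/10 s, in which the tool goes at most 50 mm and 8.59 degrees, less where a joint would pass 70% of its speed; a pose out of reach is approached as far as the arm can. A call with a gripper value outside its range is refused whole. The fingers move at their own pace and stop on an object; FORCE is the grip in N (left out, the last holds). Time passes only in rows, so rows that do not move let the fingers close. It gives the time, the measured TCP pose, the force and the opening at its end, in the units of the state.
- r.sense(): the state, without advancing time (a new reading comes with each control period).
- optics.snapshot(name): name is "scene" or "top" or "wrist"; returns (picture, depth): 400x640x3 uint8, blue, green, red; 400x640 float32, mm along the optical axis (not along the pixel's ray), 0 where there is no reading.
- optics.camera_params(name): a dict with "camera_matrix" (3x3 intrinsics, pixels), "k1" (the pictures are not rectified: a ray, as slopes to the right and down, at radius r is drawn at 1 + k1 r^2 times it, then the intrinsics apply), "eye" and "orientation" of the camera in the world. Camera axes: x right, y down, z forward; pixel columns grow to the right and rows downward; lengths in mm; the calibration is good to about 2 mm. A picture is of the moment at which its call begins: read the wrist's pose just before it. camera_params takes no time and is no camera call; for the wrist camera it gives the pose at the moment of the call.
- hand_in(): hands the job in, once; it reports no verdict.
Trained networks look in the newest picture that a camera, given by its name, has taken for a name from the list of things; names that differ only in an ending like _2 or _b are one class to them, and where a whole thing is asked for, a point or a joint stands for the part that bears it (a point fixed in the world has none). Each returns a list of dicts, best first, with "score" (0 to 1); they miss things now and then, are a little off and sometimes report something else, mostly with a low value. They report only what shows in the picture. A call takes as long as a camera call. They do not tell look-alikes from the thing itself.
- optics.search_frame(camera, query): "at" ([x, y, z] in mm, in world coordinates, good to about 4 mm: the middle of the surface that is visible of it).
The state is a dict: "time": time; "joint_pos": joint angles; "qd": joint speeds; "joint_efforts": joint torques, N m; "tool_pos": TCP position; "tcp_rot": TCP orientation; "ft_force": force on the tool from outside, world axes, zero at the start; "wrist_torque": the same for the moment, N m; "finger_gap": finger opening in mm.
Only numpy, scipy, OpenCV 4.12 (cv2) and the standard library are available. Lean on these libraries where they do the work, as an engineer would, in place of code of your own. Each camera call takes 0.05 s, during which the arm holds its last target. There are 200 camera calls.

## Working session

There is one attempt and no reset: what is moved stays moved. The work goes in short steps, Python scripts to look and compute and a shell command to move; the robot and the scene stay as the last step left them, time stands still between calls to the robot, and variables do not carry over. Pictures are saved under pics/ and viewed, about 8 in all and at most 12, crops included, and the job is handed in when it is done.

```bash
mkdir -p pics; ls; python3 - <<'E'
from bench import r, optics
import cv2
print(r.sense())
for c in ("scene","top"):
    p,d=optics.snapshot(c); cv2.imwrite(f"pics/{c}0.png",p)
    for q in ("rotor","knob_grip","knob_pointer","tape_roll","cryo_box","drop_bottle","lab_timer","sample_tube"):
        print(c,q,[(round(h["score"],2),[round(v) for v in h["at"]]) for h in optics.search_frame(c,q)][:4])
    print({k:v for k,v in optics.camera_params(c).items()})
E
```

```text
pics
{'time': 0.0, 'joint_pos': array([-7.06109915e+01,  7.51413689e+00,  8.53293875e+01, -1.72698051e-05,
        8.72603564e+01, -4.89180059e+00]), 'qd': array([-0.10595869, -0.02405392, -0.00214706,  0.06423786,  0.00228129,
        0.03487655]), 'joint_efforts': array([ 2.28757635e-03, -5.69401431e+01, -5.00552416e+01, -4.71076405e-06,
        1.48683088e-02, -6.76920877e-06]), 'tool_pos': array([ 246.57757557, -546.39820265,  230.25350536]), 'tcp_rot': array([-1.79991159e+02,  1.03503847e-01, -6.57191821e+01]), 'ft_force': array([-0.12661925, -0.08817762, -0.39042851]), 'wrist_torque': array([ 0.01476347,  0.00107044, -0.02040694]), 'finger_gap': 85.64424901026763}
scene rotor [(0.77, [525, 251, 68]), (0.76, [465, -49, 67]), (0.52, [479, -84, 112])]
scene knob_grip [(0.73, [545, 231, 104]), (0.54, [484, -82, 100])]
scene knob_pointer [(0.64, [541, 230, 106])]
scene tape_roll [(0.83, [612, 62, 18]), (0.73, [472, -77, 95])]
scene cryo_box [(0.88, [714, -45, 47])]
scene drop_bottle [(0.67, [670, 165, 43])]
scene lab_timer [(0.7, [712, -44, 44]), (0.65, [435, -296, 18])]
scene sampl
[... 505 characters left out ...]
)]
top knob_pointer [(0.69, [548, 222, 109]), (0.43, [485, -88, 111])]
top tape_roll [(0.78, [484, -89, 93]), (0.72, [490, -87, 71]), (0.59, [613, 64, 20]), (0.27, [440, -305, 18])]
top cryo_box [(0.76, [716, -68, 42])]
top drop_bottle [(0.64, [486, -90, 110]), (0.46, [674, 157, 48])]
top lab_timer [(0.69, [438, -303, 17])]
top sample_tube [(0.64, [611, -248, 113])]
{'camera_matrix': array([[442.86914569,   0.        , 317.66127714],
       [  0.        , 442.86914569, 200.07029609],
       [  0.        ,   0.        ,   1.        ]]), 'k1': -0.036360979000790335, 'eye': array([ 502.69215832,  -40.24841747, 1157.20575522]), 'orientation': array([-177.19966057,    0.83743568,  -89.16993768])}
```

View pics/top0.png

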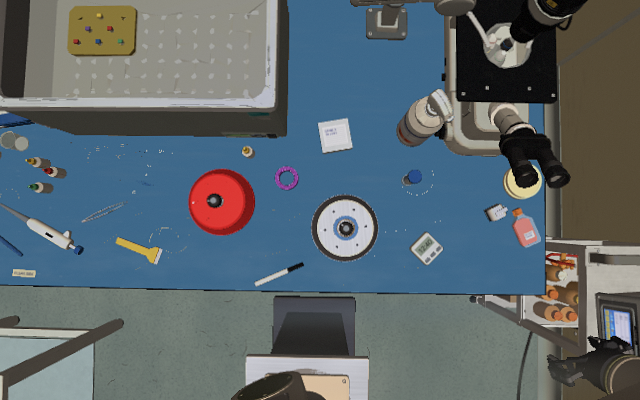

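```bash
python3 - <<'E'
import cv2
p=cv2.imread("pics/top0.png"); print(p.shape)
c=p[150:300,250:450]; cv2.imwrite("pics/top0c.png",cv2.resize(c,None,fx=4,fy=4,interpolation=cv2.INTER_CUBIC))
E
```

```text
(400, 640, 3)
```

The top picture shows two rotors. The black one is at pixel (346,228) with a blue roll round its knob. The red one at (222,201) is the look-alike to leave alone. The purple ring at (286,178) isn't meant either. I'll confirm with a crop and fit the centre.

```bash
cat > h.py <<'E'
import numpy as np, cv2
from scipy.spatial.transform import Rotation as R
from bench import r, optics
def cloud(cam):
    q=optics.camera_params(cam); p,d=optics.snapshot(cam)
    K=q["camera_matrix"]; k1=q["k1"]; h,w=d.shape
    u,v=np.meshgrid(np.arange(w),np.arange(h))
    xd=(u-K[0,2])/K[0,0]; yd=(v-K[1,2])/K[1,1]
    x,y=xd.copy(),yd.copy()
    for _ in range(8):
        s=1+k1*(x*x+y*y); x=xd/s; y=yd/s
    P=np.stack([x*d,y*d,d],-1)
    W=P@R.from_euler("xyz",q["orientation"],degrees=True).as_matrix().T+q["eye"]
    W[d==0]=np.nan
    return p,W
def circ(xy):
    A=np.c_[2*xy,np.ones(len(xy))]; s=np.linalg.lstsq(A,(xy**2).sum(1),rcond=None)[0]
    return s[:2],np.sqrt(s[2]+s[0]**2+s[1]**2)
def pose():
    s=r.sense(); print("t",round(s["time"],2),"tcp",np.round(s["tool_pos"],1),np.round(s["tcp_rot"],1),"j",np.round(s["joint_pos"],1),"F",np.round(s["ft_force"],1),"gap",round(s["finger_gap"],1))
E
python3 - <<'E'
from h import *
p,W=cloud("top")
near=np.hypot(W[...,0]-488,W[...,1]+90)<100
for lo,hi,rm in((62,80,90),(85,97,45),(100,116,25)):
    m=near&(W[...,2]>lo)&(W[...,2]<hi)
    c,rad=cv2.minEnclosingCircle(W[m][:,:2].astype(np.float32))
    print(lo,m.sum(),np.round(np.median(W[m],0),1),np.round(W[m].mean(0),1),"enc",np.round(c,1),round(rad,1))
b,g,rr=[p[...,i].astype(int) for i in range(3)]
bl=(b>rr+50)&(near)&(W[...,2]>60)
print("blue",bl.sum(),W[bl].mean(0))
c=p[178:278,296:396]; cv2.imwrite("pics/c1.png",cv2.resize(c,None,fx=6,fy=6,interpolation=cv2.INTER_CUBIC))
E
```

```text
62 2084 [487.5 -90.   69.4] [487.6 -90.9  69.3] enc [487.7 -91.4] 70.0
85 290 [488.1 -90.3  91.3] [488.4 -90.7  91.4] enc [488.4 -91.1] 29.8
100 159 [488.4 -91.8 108.1] [487.5 -91.  108. ] enc [487.5 -91.2] 17.4
blue 190 [490.08783638 -90.93866209  91.10982187]
```

View pics/c1.png

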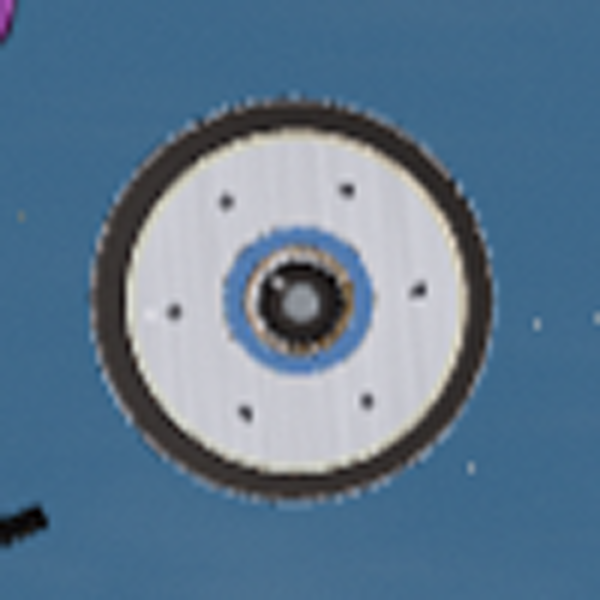

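Confirmed: the black rotor with the blue roll is the target, centred near (488,-91). The pointer looks to the upper left. Next I move over it.

```bash
python3 -m pendant '[[1,-26,-34,0,0],[1,-26,-34,0,0],[1,-26,-34,0,0],[1,-26,-34,0,0],[1,-26,-34,0,0],[1,-26,-34,0,0],[1,-26,-34,0,0],[1,-26,-34,0,0],[1,-26,-34,0,0],[1,-26,-34,0,0]]' 
python3 -m pendant '[[1,-26,-34,0,0],[1,-26,-34,0,0],[1,0,0,0,0],[1,0,0,0,0]]' 
cat > go.py <<'E'
import sys
from h import *
t=np.array([float(a) for a in sys.argv[1:4]])
s=r.sense(); M=R.from_euler("xyz",s["tcp_rot"],degrees=True).as_matrix()
pose(); print("tool shift",np.round(M.T@(t-s["tool_pos"]),1))
E
python3 go.py 487.8 -91 130
```

```text
time: 1.95
tool_pos: [450.4, -168.5, 231.6]
tcp_rot: [-180.0, -0.0, -65.7]
ft_force: [0.9, -0.7, -0.7]
finger_gap: 85.2
time: 2.35
tool_pos: [490.6, -93.9, 231.3]
tcp_rot: [180.0, -0.0, -65.6]
ft_force: [0.2, 0.2, 0.4]
finger_gap: 85.0
t 2.35 tcp [490.6 -93.9 231.3] [180.   -0.  -65.6] j [-16.7  -8.3 100.9  -0.   87.3  48.9] F [0.2 0.2 0.4] gap 85.0
tool shift [ -3.8   1.3 101.3]
```

```bash
python3 -m pendant '[[1,-2,0.5,20,0],[1,-2,0.5,20,0],[1,0,0,0,0],[1,0,0,0,0]]' ; python3 - <<'E'
from h import *
pose()
p,W=cloud("wrist"); cv2.imwrite("pics/w1.png",p)
near=np.hypot(W[...,0]-488,W[...,1]+91)<90
for lo,hi in((62,80),(87,97),(102,116)):
    m=near&(W[...,2]>lo)&(W[...,2]<hi)
    if m.sum():
        c,rad=cv2.minEnclosingCircle(W[m][:,:2].astype(np.float32)); print(lo,m.sum(),np.round(np.median(W[m],0),1),np.round(c,1),round(rad,1))
E
```

```text
time: 2.75
tool_pos: [487.3, -92.5, 191.4]
tcp_rot: [180.0, 0.0, -65.8]
ft_force: [0.5, -0.2, 0.5]
finger_gap: 85.4
t 2.75 tcp [487.3 -92.5 191.4] [180.    0.  -65.8] j [-16.7  -7.5 104.4  -0.   83.1  49.1] F [ 0.5 -0.2  0.5] gap 85.4
62 18990 [499.2 -86.8  69. ] [487.3 -92. ] 70.2
87 3105 [493.4 -89.3  91.1] [488. -92.] 30.2
102 1901 [488.8 -91.7 108. ] [487.3 -92.3] 17.9
```

View pics/w1.png

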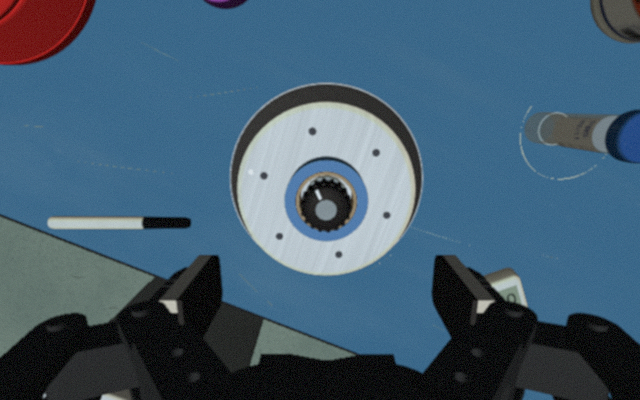

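```bash
python3 -m pendant '[[1,0,-0.5,35,0],[1,0,0,35,0],[1,0,0,30,0],[1,0,0,19,0],[1,0,0,0,0],[1,0,0,0,0]]' 25
python3 -m pendant '[[0.5,0,0,0,0],[0.5,0,0,0,0],[0,0,0,0,0],[0,0,0,0,0],[0,0,0,0,0],[0,0,0,0,0],[0,0,0,0,0]]' 25; python3 go.py 487.8 -92 71
```

```text
time: 3.4
tool_pos: [489.0, -91.9, 73.7]
tcp_rot: [-179.9, -0.0, -65.7]
ft_force: [-0.2, 0.0, -0.2]
finger_gap: 85.7
time: 4.1
tool_pos: [489.8, -91.8, 74.6]
tcp_rot: [-179.9, -0.1, -65.7]
ft_force: [-1.6, -0.7, 6.6]
finger_gap: 58.5
t 4.1 tcp [489.8 -91.8  74.6] [-1.799e+02 -1.000e-01 -6.570e+01] j [-16.5  -0.7 110.7  -0.   69.7  49.2] F [-1.6 -0.7  6.6] gap 58.5
tool shift [-0.7  1.9  3.6]
```

```bash
python3 -m pendant '[[0,0,0,-4,0],[0,0,0,-6,0],[0,0,0,-8,0],[0,0,0,-8,0],[0,0,0,-8,0],[0,0,0,-8,0],[0,0,0,-10,0],[0,0,0,-20,0],[0,0,0,-20,0],[0,0,0,0,0]]'
python3 - <<'E'
from h import *
pose()
p,W=cloud("wrist"); cv2.imwrite("pics/w2.png",p)
E
python3 go.py 500 65 165
```

```text
time: 5.1
tool_pos: [490.3, -91.9, 168.1]
tcp_rot: [-179.8, -0.2, -65.7]
ft_force: [1.7, -0.1, 0.3]
finger_gap: 58.3
t 5.1 tcp [490.3 -91.9 168.1] [-179.8   -0.2  -65.7] j [-16.5  -6.5 106.    0.   80.2  49.2] F [ 1.7 -0.1  0.3] gap 58.3
t 5.15 tcp [489.5 -91.7 166.2] [-1.798e+02 -1.000e-01 -6.570e+01] j [-16.5  -6.4 106.1   0.   80.1  49.2] F [-0.5 -0.1 -0.9] gap 58.4
tool shift [-138.5  -74.     1.1]
```

View pics/w2.png

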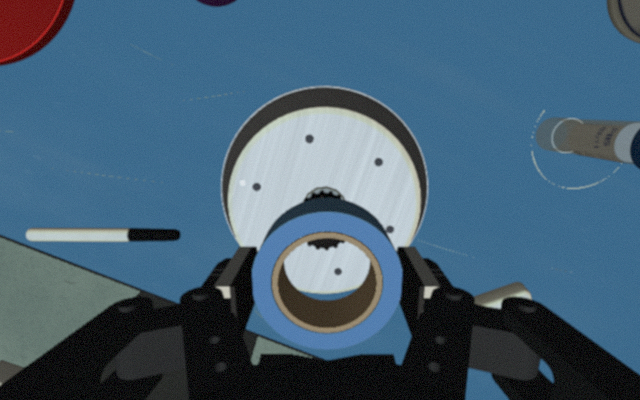

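```bash
python3 -m pendant '[[0,-10,-5,0,0],[0,-20,-11,0,0],[0,-25,-13,0,0],[0,-25,-13,0,0],[0,-25,-13,0,0],[0,-20,-11,0,0],[0,-10,-5,0,0],[0,-3,-3,0,0],[0,0,0,0,0]]'
python3 -m pendant '[[0,0,0,20,0],[0,0,0,30,0],[0,0,0,30,0],[0,0,0,25,0],[0,0,0,20,0],[0,0,0,15,0],[0,0,0,8,0],[0,0,0,0,0]]'
python3 - <<'E'
from h import *
pose()
p,W=cloud("scene")
x,y,_=r.sense()["tool_pos"]
m=np.hypot(W[...,0]-x,W[...,1]-y)<45
b,g,rr=[p[...,i].astype(int) for i in range(3)]
cv2.imwrite("pics/s2.png",p)
p,W=cloud("wrist"); cv2.imwrite("pics/w3.png",p)
E
python3 go.py 500 65 5
```

```text
time: 6.05
tool_pos: [498.7, 65.1, 163.7]
tcp_rot: [179.9, 0.0, -65.7]
ft_force: [0.5, -1.2, -0.1]
finger_gap: 58.9
time: 6.85
tool_pos: [497.9, 64.1, 15.1]
tcp_rot: [179.9, 0.0, -65.8]
ft_force: [-0.9, -0.6, -0.6]
finger_gap: 58.3
t 6.85 tcp [497.9  64.1  15.1] [179.9   0.  -65.8] j [  1.5   5.4 111.5  -0.   63.2  67.3] F [-0.9 -0.6 -0.6] gap 58.3
t 6.95 tcp [499.4  64.5  16.9] [-180.    -0.   -65.8] j [  1.5   5.3 111.4  -0.   63.2  67.3] F [-0.1 -0.2 -0.2] gap 58.7
tool shift [-0.2 -0.8 11.9]
```

Lower slowly until contact shows.

```bash
python3 -m pendant '[[0,0,0,4,0],[0,0,0,3,0],[0,0,0,1,0],[0,0,0,0,0]]'; python3 -m pendant '[[0,0,0,1.5,0],[0,0,0,0,0]]'; python3 -m pendant '[[0,0,0,1.5,0],[0,0,0,0,0]]'; python3 -m pendant '[[0,0,0,1,0],[0,0,0,0,0]]'
```

```text
time: 7.35
tool_pos: [498.9, 65.0, 8.3]
tcp_rot: [180.0, -0.0, -65.7]
ft_force: [-0.3, -0.5, -0.3]
finger_gap: 58.9
time: 7.55
tool_pos: [498.9, 65.0, 6.7]
tcp_rot: [180.0, 0.0, -65.7]
ft_force: [-0.4, -0.2, -0.5]
finger_gap: 58.9
time: 7.75
tool_pos: [498.8, 65.0, 5.1]
tcp_rot: [180.0, 0.0, -65.7]
ft_force: [-0.6, 0.1, -0.3]
finger_gap: 58.6
time: 7.95
tool_pos: [499.0, 64.9, 4.6]
tcp_rot: [180.0, 0.0, -65.7]
ft_force: [-1.7, -0.0, 3.7]
finger_gap: 58.7
```

```bash
python3 -m pendant '[[0.8,0,0,0,0],[1,0,0,0,0],[1,0,0,0,0],[1,0,0,0,0],[1,0,0,-20,0],[1,0,0,-40,0],[1,0,0,-45,0],[1,0,0,-45,0],[1,0,0,-15,0],[1,0,0,0,0]]'
python3 - <<'E'
from h import *
pose()
p,W=cloud("top"); cv2.imwrite("pics/t4.png",p)
for q in ("tape_roll",): print([(round(h["score"],2),np.round(h["at"])) for h in optics.search_frame("top",q)])
p,W=cloud("wrist"); cv2.imwrite("pics/w4.png",p)
m=(np.hypot(W[...,0]-499,W[...,1]-65)<45)&(W[...,2]>12)&(W[...,2]<40)
P=W[m]; c,rad=cv2.minEnclosingCircle(P[:,:2].astype(np.float32)); print(m.sum(),np.round(c,1),rad)
t=P[P[:,2]>18]; A=np.c_[t[:,:2]-c,np.ones(len(t))]; print("plane",np.linalg.lstsq(A,t[:,2],rcond=None)[0])
E
python3 go.py 487.6 -92 165
```

```text
time: 8.95
tool_pos: [501.2, 65.0, 172.7]
tcp_rot: [-179.7, -0.1, -65.7]
ft_force: [-0.0, -0.3, 0.0]
finger_gap: 85.5
t 8.95 tcp [501.2  65.  172.7] [-1.797e+02 -1.000e-01 -6.570e+01] j [  1.6  -5.7 104.7   0.   80.6  67.3] F [-0.  -0.3  0. ] gap 85.5
[(0.62, array([616.,  66.,  20.]))]
2436 [497.9  63.6] 30.09797477722168
plane [2.80949376e-03 2.93575194e-04 2.10283261e+01]
t 9.1 tcp [497.8  64.9 167.2] [ 1.798e+02  1.000e-01 -6.570e+01] j [  1.6  -5.4 105.1   0.   80.5  67.3] F [ 0.3 -0.3 -0.7] gap 85.3
tool shift [138.8  73.8   2.3]
```

The roll lies flat at (498,64), 156 mm from the rotor axis. Now back to the knob.

```bash
python3 -m pendant '[[1,20,11,0,0],[1,25,13,0,0],[1,35,18,0,0],[1,35,18,0,0],[1,20,11,0,0],[1,4,3,0,0],[1,0,0,0,0],[1,0,0,0,0]]'
cat > knob.py <<'E'
from h import *
pose()
p,W=cloud("wrist")
m=(np.hypot(W[...,0]-487.6,W[...,1]+92)<22)&(W[...,2]>88)&(W[...,2]<118)
P=W[m]; c,rad=cv2.minEnclosingCircle(P[:,:2].astype(np.float32))
lid=(np.hypot(W[...,0]-487.6,W[...,1]+92)<60)&(np.hypot(W[...,0]-487.6,W[...,1]+92)>40)&(W[...,2]>60)&(W[...,2]<78)
print("knob",m.sum(),np.round(c,1),round(rad,1),"top z",round(float(np.median(P[:,2])),2),"lid",round(float(np.median(W[lid][:,2])),2))
d=W[...,:2]-c; rr=np.hypot(d[...,0],d[...,1]); g=p.min(-1).astype(int)
k=m&(rr>8)&(rr<15)&(g>130)
if k.sum(): v=d[k].mean(0); print("pointer",k.sum(),"deg ccw from +x",round(float(np.degrees(np.arctan2(v[1],v[0]))),1),"r",round(float(np.hypot(*v)),1))
E
python3 knob.py; python3 go.py 487.6 -92 79
```

```text
time: 9.9
tool_pos: [488.1, -91.2, 168.1]
tcp_rot: [179.9, 0.1, -65.7]
ft_force: [0.3, -0.3, 0.0]
finger_gap: 85.6
t 9.9 tcp [488.1 -91.2 168.1] [ 1.799e+02  1.000e-01 -6.570e+01] j [-16.5  -6.4 105.9   0.   80.6  49.2] F [ 0.3 -0.3  0. ] gap 85.6
knob 2552 [487.4 -92.2] 17.9 top z 107.69 lid 69.15
pointer 38 deg ccw from +x 49.0 r 11.4
t 9.95 tcp [488.4 -91.  168.4] [ 1.80e+02  1.00e-01 -6.57e+01] j [-16.5  -6.4 105.9   0.   80.6  49.2] F [-0.6  0.6 -0.3] gap 85.5
tool shift [ 0.7  1.  89.4]
```

```bash
python3 -m pendant '[[0.8,0.7,0.7,25,0],[0.7,0,0,30,0],[0.6,0,0,20,0],[0.6,0,0,14,0],[0.6,0,0,0,0],[0.6,0,0,0,0]]' 20
python3 -m pendant '[[0,0,0,0,0],[0,0,0,0,0],[0,0,0,0,0],[0,0,0,0,0],[0,0,0,0,0]]' 20
python3 -m pendant '[[0,0,0,-0.1,-8.5],[0,0,0,-0.1,-8.5],[0,0,0,-0.1,-8.5],[0,0,0,-0.1,-8.5],[0,0,0,-0.1,-8.5],[0,0,0,-0.1,-8.5],[0,0,0,-0.1,-8.5],[0,0,0,0,0],[0,0,0,0,0]]'
python3 knob.py
```

```text
time: 10.55
tool_pos: [488.7, -92.7, 80.8]
tcp_rot: [-180.0, -0.0, -65.7]
ft_force: [-0.0, -0.5, 0.7]
finger_gap: 51.2
time: 11.05
tool_pos: [488.5, -91.2, 81.9]
tcp_rot: [-179.9, 0.2, -65.7]
ft_force: [-5.8, 11.0, 9.6]
finger_gap: 33.4
time: 11.95
tool_pos: [487.2, -90.3, 80.7]
tcp_rot: [-179.7, 0.2, -6.2]
ft_force: [-4.0, 13.5, -1.0]
finger_gap: 33.1
t 11.95 tcp [487.2 -90.3  80.7] [-179.7    0.2   -6.2] j [-16.6  -1.2 110.5   0.2  70.9 -10.5] F [-4.  13.5 -1. ] gap 33.1
knob 8229 [487.4 -91.4] 21.9 top z 106.24 lid 69.22
pointer 94 deg ccw from +x 112.1 r 10.9
```

```bash
sed -i 's/<22)&/<14)\&/; s/"top z"/"n",(np.hypot(W[...,0]-487.6,W[...,1]+92)<14).sum(),"top z"/' knob.py
python3 -m pendant '[[0.6,0,0,0,0],[0.6,0,0,0,0],[0.6,0,0,0,0],[0.6,0,0,0,0]]'; python3 knob.py; python3 go.py 487.4 -92 80
```

```text
time: 12.4
tool_pos: [488.8, -93.5, 81.6]
tcp_rot: [180.0, -0.1, -6.2]
ft_force: [0.6, -0.5, 0.0]
finger_gap: 51.2
t 12.4 tcp [488.8 -93.5  81.6] [ 1.8e+02 -1.0e-01 -6.2e+00] j [-16.7  -1.2 110.4  -0.   70.7 -10.5] F [ 0.6 -0.5  0. ] gap 51.2
knob 3997 [487.6 -92. ] 14.0 n 8632 top z 105.15 lid 69.23
pointer 84 deg ccw from +x 112.5 r 11.1
t 12.45 tcp [488.7 -93.5  81.5] [ 1.8e+02 -1.0e-01 -6.2e+00] j [-16.7  -1.2 110.4  -0.   70.7 -10.5] F [0.1 0.2 0.4] gap 51.0
tool shift [-1.5 -1.3  1.5]
```

```bash
python3 - <<'E'
from h import *
for cam in("wrist","top","scene"):
    p,W=cloud(cam)
    m=(np.hypot(W[...,0]-487.5,W[...,1]+92)<15)&(W[...,2]>80)&(W[...,2]<118)
    print(cam,np.histogram(W[m][:,2],bins=np.arange(80,115))[0])
    if cam=="wrist": cv2.imwrite("pics/w5.png",p)
E
```

```text
wrist [   0    0    0    0    0    0    0    0    0    0    0    0    0    0
    0    0    0    0    0    0   10   43  122  573 1625 1801  439   14
    0    0    0    0    0    0]
top [0 0 0 0 0 0 0 0 0 0 0 0 0 0 0 0 0 0 0 0 0 0 0 0 0 0 0 0 0 0 0 0 0 0]
scene [ 0  0  0  0  0  1  2  0  1  0  0  1  0  1  1  0  0  1  0  0  1  3  8 13
 23 18 10  6  0  0  0  0  0  0]
```

View pics/w5.png

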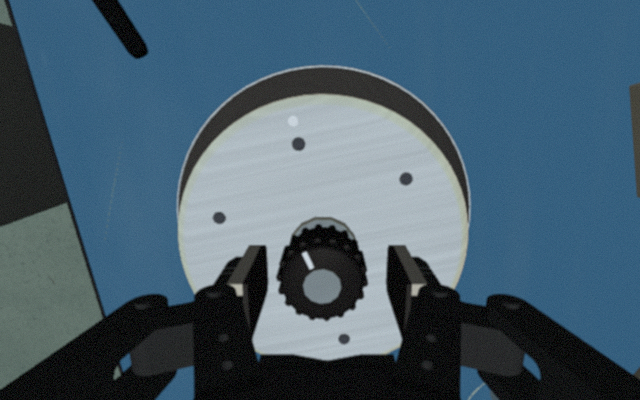

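The picture shows the knob between the open fingers at about (320,285), with its pointer up-left at (307,260). The top reads 105.1 against 107.7 before, so it may have dropped. I'll repeat the measurement from the original height.

```bash
python3 -m pendant '[[0.6,-1.4,-1.3,-20,0],[0.6,0,0,-30,0],[0.6,0,0,-30,0],[0.6,0,0,-7,0],[0.6,0,0,0,0],[0.6,0,0,0,0]]'; python3 knob.py
python3 - <<'E'
from h import *
p,W=cloud("top")
m=(np.hypot(W[...,0]-487.5,W[...,1]+92)<15)&(W[...,2]>80)&(W[...,2]<118)
print(m.sum(),np.median(W[m],0) if m.sum() else 0)
E
```

```text
time: 13.2
tool_pos: [486.5, -91.6, 166.9]
tcp_rot: [-180.0, 0.1, -6.2]
ft_force: [-0.2, 0.4, 0.0]
finger_gap: 51.5
t 13.2 tcp [486.5 -91.6 166.9] [-1.8e+02  1.0e-01 -6.2e+00] j [-16.6  -6.6 106.2  -0.   80.5 -10.4] F [-0.2  0.4  0. ] gap 51.5
knob 1577 [487.6 -92. ] 14.0 n 5457 top z 105.16 lid 69.24
pointer 39 deg ccw from +x 111.9 r 11.1
0 0
```

```bash
python3 go.py 487.6 -92 80; python3 -m pendant '[[0.6,0.5,0.5,25,0],[0.6,0,0,30,0],[0.6,0,0,20,0],[0.6,0,0,11,0],[0.6,0,0,0,0],[0.6,0,0,0,0]]' 20
python3 go.py 487.6 -92 80
```

```text
t 13.3 tcp [486.  -91.4 166.2] [-180.     0.2   -6.2] j [-16.6  -6.6 106.3   0.   80.5 -10.4] F [-0.   0.5 -0.8] gap 50.8
tool shift [ 1.9  0.5 86.2]
time: 13.9
tool_pos: [487.6, -92.3, 82.2]
tcp_rot: [-180.0, 0.0, -6.2]
ft_force: [0.2, -0.7, 2.5]
finger_gap: 51.4
t 13.9 tcp [487.6 -92.3  82.2] [-180.     0.    -6.2] j [-16.6  -1.4 110.5   0.   70.8 -10.4] F [ 0.2 -0.7  2.5] gap 51.4
tool shift [-0.1 -0.3  2.2]
```

```bash
python3 -m pendant '[[0.6,0,0,2,0],[0,0,0,0,0],[0,0,0,0,0],[0,0,0,0,0],[0,0,0,0,0],[0,0,0,0,0]]' 20
python3 -m pendant '[[0,0,0,-0.1,-7],[0,0,0,-0.1,-7],[0,0,0,-0.1,-7],[0,0,0,-0.1,-7],[0,0,0,0,0],[0,0,0,0,0]]'
python3 -m pendant '[[0.6,0,0,0,0],[0.6,0,0,0,0],[0.6,0,0,0,0],[0.6,0,0,0,0]]'; python3 knob.py
```

```text
time: 14.5
tool_pos: [487.1, -92.3, 81.0]
tcp_rot: [180.0, 0.1, -6.2]
ft_force: [-6.5, 0.4, 7.7]
finger_gap: 33.3
time: 15.1
tool_pos: [487.3, -92.3, 81.4]
tcp_rot: [180.0, 0.0, 21.8]
ft_force: [-4.7, 0.6, 5.7]
finger_gap: 33.4
time: 15.5
tool_pos: [487.6, -92.3, 80.5]
tcp_rot: [180.0, -0.0, 21.8]
ft_force: [0.9, 0.0, -0.7]
finger_gap: 51.7
t 15.5 tcp [487.6 -92.3  80.5] [180.   -0.   21.8] j [-16.6  -1.2 110.6  -0.   70.6 -38.4] F [ 0.9  0.  -0.7] gap 51.7
knob 4037 [487.6 -92. ] 14.0 n 8327 top z 105.53 lid 69.3
pointer 87 deg ccw from +x 140.8 r 11.2
```

Backing a further 28° raised the knob about 0.35 mm, which matches the lower thread, so it has dropped. Now forward about 390° (from roughly -0.7 rad) in two strokes, following the screw down.

```bash
python3 -m pendant '[[0.6,0,0,0,-8.5],[0.6,0,0,0,-8.5],[0.6,0,0,0,-8.5],[0.6,0,0,0,-8.5],[0.6,0,0,0,-8.5],[0.6,0,0,0,-8.5],[0.6,0,0,0,-8.5],[0.6,0,0,0,0]]' 20
python3 -m pendant '[[0.6,0,0,0,0],[0,0,0,0,0],[0,0,0,0,0],[0,0,0,0,0],[0,0,0,0,0],[0,0,0,0,0]]' 20
python3 -m pendant '[[0,0,0,0.1,8],[0,0,0,0.1,8],[0,0,0,0.1,8],[0,0,0,0.1,8],[0,0,0,0.1,8],[0,0,0,0.1,8],[0,0,0,0,0]]' 20
python3 knob.py
```

```text
time: 16.35
tool_pos: [487.5, -92.2, 80.4]
tcp_rot: [180.0, -0.0, 81.4]
ft_force: [0.8, -0.5, -0.4]
finger_gap: 51.0
time: 16.95
tool_pos: [487.6, -91.9, 80.5]
tcp_rot: [180.0, -0.0, 81.3]
ft_force: [-0.1, 5.6, 2.2]
finger_gap: 33.6
time: 17.65
tool_pos: [487.4, -92.3, 79.9]
tcp_rot: [-180.0, 0.0, 33.1]
ft_force: [-3.2, 3.4, 3.2]
finger_gap: 33.2
t 17.65 tcp [487.4 -92.3  79.9] [-180.     0.    33.1] j [-16.6  -1.2 110.7  -0.   70.6 -49.8] F [-3.2  3.4  3.2] gap 33.2
knob 4009 [487.6 -92. ] 14.0 n 8165 top z 104.81 lid 69.3
pointer 92 deg ccw from +x 92.1 r 11.0
```

```bash
python3 -m pendant '[[0,0,0,0.1,8],[0,0,0,0.1,8],[0,0,0,0.1,8],[0,0,0,0.1,8],[0,0,0,0.1,8],[0,0,0,0.1,8],[0,0,0,0.1,8],[0,0,0,0.1,8],[0,0,0,0.1,8]]' 20
python3 -m pendant '[[0,0,0,0.1,8],[0,0,0,0.1,8],[0,0,0,0.1,8],[0,0,0,0.1,8],[0,0,0,0.1,8],[0,0,0,0.1,8],[0,0,0,0.1,8],[0,0,0,0.1,8],[0,0,0,0.1,8],[0,0,0,0,0]]' 20
python3 -m pendant '[[0.6,0,0,0,0],[0.6,0,0,0,0],[0.6,0,0,0,0],[0.6,0,0,0,0]]'; python3 knob.py
```

```text
time: 18.6
tool_pos: [486.6, -92.2, 78.9]
tcp_rot: [179.9, 0.1, -38.8]
ft_force: [-6.6, 3.0, 8.0]
finger_gap: 33.2
time: 19.6
tool_pos: [486.5, -91.6, 78.0]
tcp_rot: [179.9, 0.0, -110.7]
ft_force: [-8.4, 6.5, 9.1]
finger_gap: 33.3
time: 20.0
tool_pos: [487.6, -92.5, 77.9]
tcp_rot: [-180.0, -0.0, -110.7]
ft_force: [-0.1, -0.8, 0.5]
finger_gap: 51.2
t 20.0 tcp [487.6 -92.5  77.9] [-180.    -0.  -110.7] j [-16.7  -1.  110.7  -0.   70.3  94. ] F [-0.1 -0.8  0.5] gap 51.2
knob 4020 [487.6 -92. ] 14.0 n 7507 top z 103.23 lid 69.15
pointer 88 deg ccw from +x -56.9 r 11.3
```

```bash
python3 -m pendant '[[0.6,0,0,0,-8.4],[0.6,0,0,0,-8.4],[0.6,0,0,0,-8.4],[0.6,0,0,0,-8.4],[0.6,0,0,0,-8.4],[0.6,0,0,0,-8.4],[0.6,0,0,0,-8.4],[0.6,0,0,0,-8.4],[0.6,0,0,0,-8.4],[0.6,0,0,0,-8.4]]' 20
python3 -m pendant '[[0.6,0,0,0,-8.4],[0.6,0,0,0,-8.4],[0.6,0,0,0,-8.4],[0.6,0,0,0,-8.4],[0.6,0,0,0,-8.4],[0.6,0,0,0,-8.4],[0.6,0,0,0,-8.4],[0.6,0,0,0,-8.4],[0.6,0,0,0,-8.4],[0.6,0,0,0,-8.4]]' 20
python3 -m pendant '[[0.6,0,0,0,-8.4],[0.6,0,0,0,-8.4],[0.6,0,0,0,-8.4],[0.6,0,0,0,0],[0,0,0,0,0],[0,0,0,0,0],[0,0,0,0,0],[0,0,0,0,0],[0,0,0,0,0]]' 25
python3 knob.py
```

```text
time: 21.05
tool_pos: [487.6, -92.3, 78.0]
tcp_rot: [180.0, -0.0, -26.3]
ft_force: [0.4, -0.3, 0.1]
finger_gap: 51.2
time: 22.05
tool_pos: [487.6, -92.4, 78.0]
tcp_rot: [180.0, 0.0, 57.7]
ft_force: [0.5, -0.5, 0.8]
finger_gap: 51.1
time: 22.95
tool_pos: [487.6, -91.9, 78.1]
tcp_rot: [180.0, -0.0, 82.4]
ft_force: [-0.8, 5.4, 2.8]
finger_gap: 33.3
t 22.95 tcp [487.6 -91.9  78.1] [180.   -0.   82.4] j [-16.6  -1.1 110.7   0.   70.3 -99.1] F [-0.8  5.4  2.8] gap 33.3
knob 3990 [487.6 -92. ] 14.0 n 7800 top z 103.34 lid 69.36
pointer 66 deg ccw from +x -57.1 r 11.2
```

```bash
python3 -m pendant '[[0,0,0,0.1,8],[0,0,0,0.1,8],[0,0,0,0.1,8],[0,0,0,0.1,8],[0,0,0,0.1,8],[0,0,0,0.1,8],[0,0,0,0.1,8],[0,0,0,0.1,8]]' 25
python3 -m pendant '[[0,0,0,0.1,8],[0,0,0,0.1,8],[0,0,0,0.1,8],[0,0,0,0.1,8],[0,0,0,0.1,8],[0,0,0,0.1,8],[0,0,0,0.1,8],[0,0,0,0.1,8]]' 25
python3 -m pendant '[[0,0,0,0.1,8],[0,0,0,0.1,8],[0,0,0,0.1,8],[0,0,0,0.1,8],[0,0,0,0.1,8],[0,0,0,0.1,8],[0,0,0,0.1,6],[0,0,0,0,0],[0,0,0,0,0],[0,0,0,0,0]]' 25
python3 knob.py; python3 - <<'E'
from h import *
p,W=cloud("wrist"); cv2.imwrite("pics/w6.png",p)
p,W=cloud("scene"); cv2.imwrite("pics/s6.png",p)
E
```

```text
time: 23.8
tool_pos: [487.2, -92.3, 77.3]
tcp_rot: [-180.0, 0.0, 18.1]
ft_force: [-2.9, 2.5, 5.1]
finger_gap: 33.3
time: 24.6
tool_pos: [486.7, -92.2, 76.5]
tcp_rot: [179.9, 0.1, -45.9]
ft_force: [-6.6, 3.1, 8.1]
finger_gap: 33.2
time: 25.6
tool_pos: [486.5, -91.7, 75.7]
tcp_rot: [179.9, 0.0, -99.5]
ft_force: [-7.6, 5.8, 9.3]
finger_gap: 33.1
t 25.6 tcp [486.5 -91.7  75.7] [179.9   0.  -99.5] j [-16.6  -0.9 110.9   0.   70.2  82.9] F [-7.6  5.8  9.3] gap 33.1
knob 4041 [487.6 -92. ] 14.0 n 8070 top z 100.74 lid 69.15
pointer 70 deg ccw from +x 126.5 r 11.2
```

View pics/s6.png

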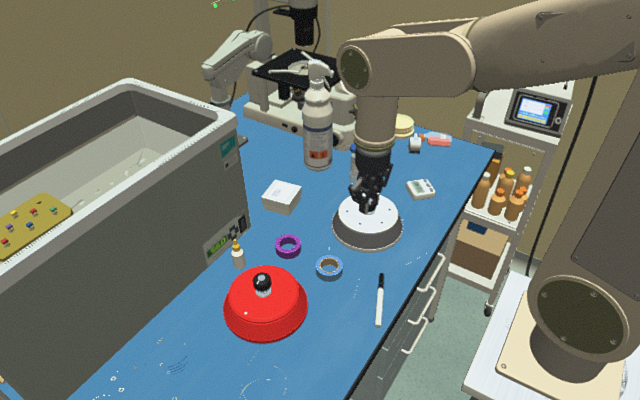

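View pics/w6.png

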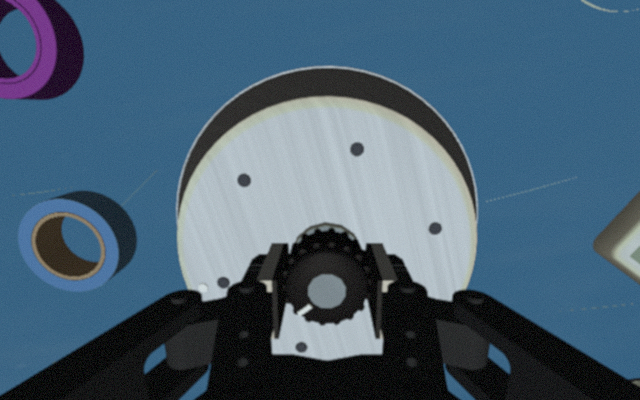

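The scene picture shows the fingers on the knob at (368,205), the blue roll flat at (329,267), and the bystanders in place. The wrist picture shows the knob pinched at (327,290). The knob has gone 374° forward and its top is now at 100.7 mm. All of this fits the limits, so I'm handing in.

```bash
python3 -c "
from bench import hand_in; print(hand_in())"
```

```text
the job is handed in; nothing more can be done
None
```

I finished the job and handed it in at about 26 s of the 72 s allowed, with the knob still pinched in the fingers. No verdict was reported.

- **Roll:** I lifted the blue roll off the knob and set it flat on the worktop at about (498, 64) mm. That is 156 mm from the rotor axis. The wrist camera showed it flat and released, and it is still there in the last pictures.
- **Backing off:** I turned the knob back about 63° and opened the fingers. Its top had fallen from about 108 to 105 mm, which showed it had dropped. A further 28° back raised it by about 0.35 mm, as the lower thread should.
- **Forward turn:** I turned it forward about 374° by the pointer, in two strokes, following it down. I estimate the knob angle at 5.6 to 6.0 rad and the depth at about 7.7 mm, both inside the limits.
- **Last state:** The finger gap was 33 mm at 25 N grip, with a wrist force of about 13 N. In the last scene picture the cryo box, bottle and timer look unmoved; I did not measure them again. The sample tube is largely hidden by the arm.

**Disagreements:**
- The knob heights scatter by about 0.3 to 0.6 mm: the forward turn lowered the top 4.8 mm, where 4.2 mm was expected.
- On the last stroke the pointer moved about 6° less than the tool.
- The top camera's network reported only the purple roll after the placing, so the blue roll's position rests on the wrist depth picture.

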